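# Hold a bun up with tongs over the sample bowl

### The arm

A 7-joint arm with a two-finger parallel gripper is mounted at the origin on the work surface. World frame = base frame: x ahead of the robot, y to its left, z up, the work surface at z = 0. Lengths are in m, angles in rad, forces in N, time in s.
With the tool pointing down it reaches from about 0.4 to 0.9 m from the base axis. Payload 5.5 kg.
Tool frame: the origin (TCP) lies at the very end of the fingers, on their centre line; the grasp point (between the pads) lies 19 mm behind it (robot.grasp_offset is the z of the grasp point in the tool frame, in m); z points along the fingers, y is the line along which they close (so a half turn about z gives the same grasp; the last joint's range is limited). The gripper opens to 85 mm and grips with 20 to 120 N. Pads are 22 mm wide; open, the fingers measure 114 mm over their backs; the gripper's body (76 mm by 85 mm) begins 54 mm behind the grasp point. The pads swing forward as they close: fully open they stand 13 mm farther back than shut.
Start: joints at [-1.005, 0.501, -0.427, 1.55, 0.221, 1.138, -0.21], TCP at [0.194, 0.62, 0.231] pointing down, gripper open.
Joint ranges: [-2.88, 2.88], [-0.31, 2.03], [-1.54, 1.56], [0.2, 2.42], [-1.41, 4.55], [0.19, 2.02], [-2.57, 2.57]. Speed limits (rad/s): [2.57, 2.57, 3.14, 3.14, 3.14, 3.14, 3.14].

### API

Orientations are given as a rotation vector (axis times angle).
In Python, from workcell import readout, viewer, ticket, models, robot gives the robot as it stands.
- The arm moves only by the shell command python3 -m crank 'ROWS' [FORCE]. ROWS is JSON, a list of rows, each a list of 7 numbers: the shift along the tool's x, y, z as a fraction of full scale, then the turn, a rotation vector about the tool's x, y, z as a fraction of full scale, then the opening, from 0 (shut) to 1 (fully open). A call has 1 to 12 rows; each row shifts and turns the commanded pose from where the row before left it, along the tool's axes as they then stand; what a row does not reach is not made up. Full scale, the value 1, is 0.03 m for a shift and 5 degrees for a turn. A row lasts 1/10 s, in which the tool goes at most 50 mm and 8.59 degrees, less where a joint would pass 70% of its speed; a pose out of reach is approached as far as the arm can. A call with a number of a shift or a turn outside -1 to 1 is refused whole. A call with a gripper value outside its range is refused whole. The fingers move at their own pace and stop on an object; FORCE is the grip in N (left out, the last holds). Time passes only in rows, so rows that do not move let the fingers close. It gives the time, the measured TCP pose, the force, the opening and the grip force at its end, in the units of the state.
- readout.get_state(): the state, without advancing time (a new reading comes with each control period).
- viewer.get_image(name): name is "scene" or "top" or "wrist"; returns a dict with "frame" (384x512x3 uint8, red, green, blue), "K" (3x3 intrinsics, pixels), "R" (3x3) and "t" (3): a world point X has camera coordinates R X + t. Camera axes: x right, y down, z forward; pixel columns grow to the right and rows downward; lengths in m; the calibration is good to about 2 mm. A picture is of the moment at which its call begins. There is no depth.
- ticket.close_job(): hands the job in; it is judged then, once.
Trained networks look in a picture, given as the dict that the camera call returned (one of the last four; its "shot" number tells which), for a name from the list of things; names that differ only in an ending like _2 or _b are one class to them, and where a whole thing is asked for, a point or a joint stands for the part that bears it (a point fixed in the world has none). Each returns a list of dicts, best first, with "p" (0 to 1); they miss things now and then, are a little off and sometimes report something else, mostly with a low value. They report only what shows in the picture. A call takes as long as a camera call. They do not tell look-alikes from the thing itself.
- models.boxes_of(picture, thing): "extent" ([left, top, right, bottom] in pixels, round what is visible of it).
- models.landmark_of(picture, thing): "position" ([column, row] in pixels: a listed point, or the origin of a listed thing).
The state is a dict: "time": time; "joint_positions": joint angles; "qd": joint speeds; "joint_torque": joint torques, N m; "tool_pos": TCP position; "orientation": TCP orientation; "force": force on the tool from outside, world axes, zero at the start; "moment": the same for the moment, N m; "width": finger opening in m; "gripper_force": force on a finger pad.
Only numpy, scipy, OpenCV 4.12 (cv2) and the standard library are available. Lean on these libraries where they do the work, as an engineer would, in place of code of your own. Each camera call takes 0.05 s, during which the arm holds its last target. There are 200 camera calls.

### The job

A food inspector in the canteen is about to swab the brown bun. Take the kitchen tongs, pick the brown bun off the steel tray with their blue heads, and finish while holding it in the tongs, still, up clear over the middle of the empty steel bowl: do not put it down. The fingers must not touch the brown bun; leave the white bun, the bowl and the other things on the table where they are.

Things in the scene. Friction and masses are not known exactly. Their poses are not given: they have to be found in the camera images.
- tongs_grip (a point): Middle of the black grips of the steel tongs (115 g, lying on their side, both arms on edge): on the centre line between the arms, half-way up (12 mm above the underside), at the centre of mass. x points along the tongs to the blue heads, y to the left arm. Arms 24 mm high, straight for 50 mm each way, 55 mm over their outer faces here when open; pivot pin 95 mm behind, heads' ends 126 mm ahead.
- tongs_heads (a point): Midway between the two blue heads, 105 mm ahead of tongs_grip on the centre line, same height and axes. Each head is 42 mm long, 24 mm high, inside a shallow V that cups a round thing centred here. Sprung open, the gap is 78 mm at the tips, 99 mm over the outer faces; the gap changes 2.1 times as much as the width at tongs_grip. Closed on the bun, the arms measure about 36 mm at tongs_grip.
- tongs_left: Left arm of the tongs with its head; origin at the pivot pin, at the underside. A spring holds the arms open against a stop; squeezed at tongs_grip they begin to close at about 6 N a side and need about 9 N a side at 36 mm. Squeezed to 51 mm there, the tongs can be carried, still open.
- tongs_right: Right arm of the tongs with its head; origin at the pivot pin, at the underside. The arms always move alike about the centre line and spring open again when let go.
- brown_bun_center (a point): Centre (half-way up) of the brown steamed bun to be picked: round, 46 mm across, 46 mm high, upright sides from 8 to 28 mm above its underside, domed top, 35 to 70 g. It stands on the tray.
- white_bun_center (a point): Centre of the white bun, the same size, on the tray about 95 mm beside the brown one, to either side. Leave it alone.
- tray: Fixed shallow steel serving tray, 200 mm (its x) by 190 mm (its y), rim 10 mm high, floor 2 mm thick; origin at the centre of its underside. The buns stand 47 mm either side of its centre along its y.
- bowl_rim (a point): Centre of the mouth of the empty, loose steel bowl, at rim height; 120 mm across the mouth, 50 mm high, 180 g.
- wash_bottle: White plastic wash bottle with a red cap, 64 mm across, 170 mm tall; origin at the centre of its underside. Leave it alone.
- jug: Clear plastic measuring jug, 96 mm across without its handle, 125 mm tall; origin at the centre of its underside. Leave it alone.
- kit_box: White and green test-kit carton, 60 x 115 x 26 mm; origin at the centre of its underside. Leave it alone.
There are look-alikes about, which are no part of the job. Leave any pink look-alike of the part that bears bowl_rim alone.

How it is judged:
By the outcome, as a careful person would: the job done as asked, in the order asked, and still so for the second after the job is handed in, while the arm keeps its last pose, push and grip.
It also fails if it takes over 43 s, if anything falls off the work surface, if the arm or the gripper's body presses on something with over 40 N, if the wrist force passes 120 N, or if a joint passes its speed limit or range.

## Working session

There is one attempt and no reset: what is moved stays moved. The work goes in short steps, Python scripts to look and compute and a shell command to move; the robot and the scene stay as the last step left them, time stands still between calls to the robot, and variables do not carry over. Pictures are saved under pics/ and viewed, at most 12 in all, crops included, and the job is handed in when it is done.

```bash
mkdir -p pics; ls; cat > h.py <<'E'
import numpy as np,cv2
from workcell import readout,viewer,ticket,models,robot
from scipy.spatial.transform import Rotation as Ro
def ray(im,p):
    K,R,t=map(np.array,(im["K"],im["R"],im["t"]))
    d=R.T@np.linalg.solve(K,np.array([p[0],p[1],1.])); return -R.T@t,d/np.linalg.norm(d)
def atz(im,p,z):
    o,d=ray(im,p); return o+d*(z-o[2])/d[2]
def proj(im,X):
    c=np.array(im["R"])@np.array(X)+np.array(im["t"]); u=np.array(im["K"])@c; return u[:2]/u[2]
def tri(rs):
    A=0;b=0
    for o,d in rs:
        P=np.eye(3)-np.outer(d,d);A=A+P;b=b+P@o
    return np.linalg.solve(A,b)
E
python3 - <<'E'
from h import *
np.set_printoptions(precision=3,suppress=True)
ims={n:viewer.get_image(n) for n in("top","scene")}
cv2.imwrite("pics/a.png",np.vstack([ims[n]["frame"][...,::-1] for n in ims])[:, :] if 0 else np.hstack([ims["top"]["frame"],ims["scene"]["frame"]])[...,::-1][:, :])
a=cv2.imread("pics/a.png");cv2.imwrite("pics/a.png",cv2.resize(a,(800,300)))
for n in ims: cv2.imwrite(f"pics/{n}.png",cv2.resize(ims[n]["frame"],(800,600))[...,::-1])
Z=dict(tongs_grip=.012,tongs_heads=.012,tongs_left=0,tongs_right=0,brown_bun_center=.025,white_bun_center=.025,tray=0,bowl_rim=.05,wash_bottle=0,jug=0,kit_box=0)
for k,z in Z.items():
    for n in ims:
        for r in models.landmark_of(ims[n],k)[:3]: print(k,n,round(r["p"],2),np.round(r["position"],1),atz(ims[n],r["position"],z))
s=readout.get_state();print(s["time"],s["tool_pos"],s["orientation"],s["width"],Ro.from_rotvec(s["orientation"]).as_matrix())
E
```

```text
pics
tongs_grip top 0.54 [200.2 214.1] [0.531 0.231 0.012]
tongs_grip scene 0.97 [320.5 172. ] [0.533 0.251 0.012]
tongs_heads top 0.81 [196.6 188.6] [0.638 0.252 0.012]
tongs_heads scene 0.71 [331.3 196.4] [0.634 0.249 0.012]
tongs_left top 0.7 [197.6 238.5] [0.432 0.237 0.   ]
tongs_left top 0.43 [198.8 192.2] [0.625 0.244 0.   ]
tongs_left scene 0.8 [309.6 154.5] [0.442 0.247 0.   ]
tongs_left scene 0.66 [179.7 233.2] [ 0.637 -0.229  0.   ]
tongs_right top 0.46 [194.1 237.6] [0.436 0.252 0.   ]
tongs_right scene 0.59 [304.8 153.8] [0.435 0.233 0.   ]
brown_bun_center top 0.61 [322.8 192. ] [ 0.634 -0.272  0.025]
brown_bun_center scene 0.62 [318.7 171.2] [0.538 0.241 0.025]
brown_bun_center scene 0.52 [162.3 226.5] [ 0.617 -0.273  0.025]
white_bun_center top 0.64 [301.1 195.7] [ 0.616 -0.183  0.025]
white_bun_center top 0.39 [198.9 189.6] [0.631 0.24  0.025]
white_bun_center scene 0.72 [160.1 229.5] [ 0.625 -0.281  0.025]
white_bun_center scene 0.67 [197.1 217.6] [ 0.612 -0.169  0.025]
white_bun_center scene 0.42 [278.5 253.8] [0.79  0.029 0.025]
tray scene 0.6 [182.  231.4] [ 0.632 -0.221  0.   ]
bowl_rim top 0.95 [207.5 163.4] [0.737 0.207 0.05 ]
bowl_rim top 0.7 [259.7 191.8] [ 0.623 -0.011  0.05 ]
bowl_rim top 0.65 [257.9 233.4] [ 0.454 -0.008  0.05 ]
bowl_rim scene 0.88 [252.7 203.7] [ 0.623 -0.001  0.05 ]
bowl_rim scene 0.68 [328.8 224.8] [0.751 0.19  0.05 ]
bowl_rim scene 0.58 [236.9 162.1] [ 0.453 -0.008  0.05 ]
wash_bottle top 0.54 [376.8 222.2] [ 0.517 -0.498  0.   ]
wash_bottle scene 0.84 [ 88.3 221.8] [ 0.525 -0.49   0.   ]
jug top 0.95 [132.2 201.2] [0.58 0.52 0.  ]
jug scene 0.91 [401.6 167.5] [0.576 0.523 0.   ]
kit_box top 0.82 [253.  162.9] [0.759 0.02  0.   ]
kit_box scene 0.87 [274.6 252.2] [0.77  0.025 0.   ]
1.2 [0.194 0.62  0.231] [-0.474 -3.106 -0.   ] 0.08538872680248055 [[-0.955  0.298 -0.   ]
 [ 0.298  0.955  0.   ]
 [ 0.     0.    -1.   ]]
```

View pics/top.png

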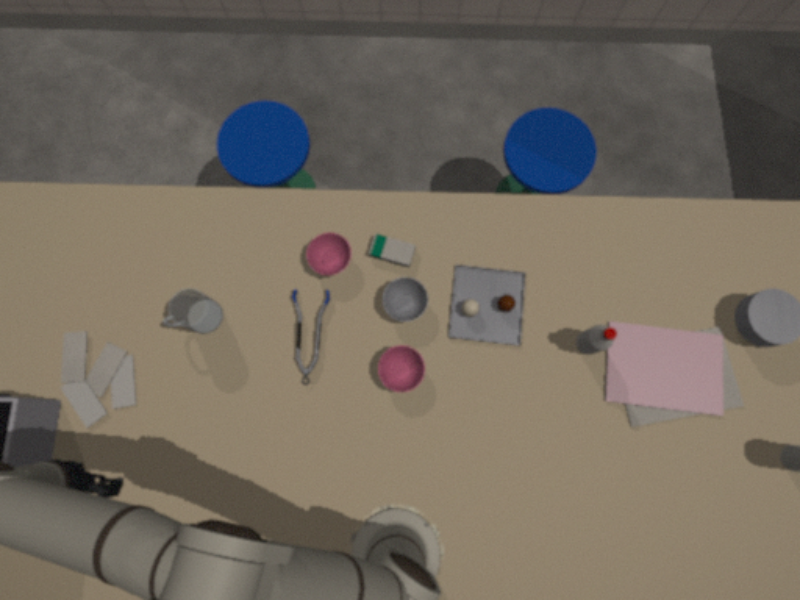

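View pics/scene.png

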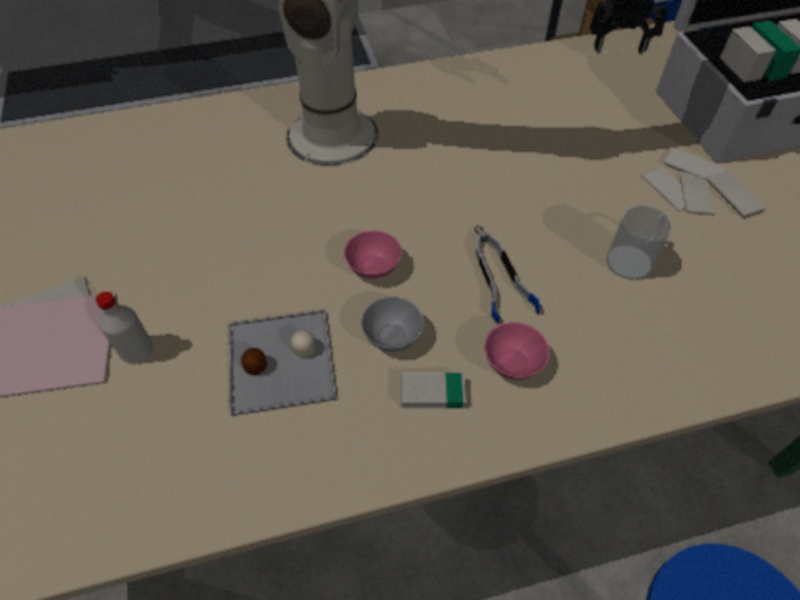

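The top view (800 px wide) shows the tongs with pivot (305,378) and blue heads at (295,296) and (327,296). The brown bun is at (507,303) and the white one at (470,308). There are three bowls: pink (328,254), pink (401,368) and steel (405,300). The grey steel one is the target, and I'll confirm it in a close crop. I'm moving over the tongs now.

```bash
python3 -m crank '[[-0.5,-0.3,0,0,0,0,1],[-0.95,-0.59,0,0,0,0,1],[-0.95,-0.59,0,0,0,0,1],[-0.95,-0.59,0,0,0,0,1],[-0.95,-0.59,0,0,0,0,1],[-0.95,-0.59,0,0,0,0,1],[-0.95,-0.59,0,0,0,0,1],[-0.95,-0.59,0,0,0,0,1],[-0.95,-0.59,0,0,0,0,1],[-0.95,-0.59,0,0,0,0,1],[-0.95,-0.59,0,0,0,0,1],[-0.95,-0.59,0,0,0,0,1]]'
python3 -m crank '[[-0.95,-0.59,0,0,0,0,1],[-0.95,-0.59,0,0,0,0,1],[-0.95,-0.59,0,0,0,0,1],[-0.5,-0.3,0,0,0,0,1],[0,0,0,0,0,-0.87,1],[0,0,0,0,0,-0.87,1],[0,0,0,0,0,-0.87,1],[0,0,0,0,0,-0.87,1],[0,0,0,0,0,0,1]]'
python3 - <<'E'
from h import *
np.set_printoptions(precision=3,suppress=True)
ims={n:viewer.get_image(n) for n in("wrist","top")}
cv2.imwrite("pics/w1.png",ims["wrist"]["frame"][...,::-1])
im=ims["wrist"];print("cam",-np.array(im["R"]).T@im["t"])
Z=dict(tongs_grip=.012,tongs_heads=.012,tongs_left=0,tongs_right=0,bowl_rim=.05)
for k,z in Z.items():
    for n in ims:
        for r in models.landmark_of(ims[n],k)[:3]: print(k,n,round(r["p"],2),np.round(r["position"],1),atz(ims[n],r["position"],z))
    print(models.boxes_of(im,k))
E
```

```text
time: 2.4
tool_pos: [0.4478, 0.3254, 0.2315]
orientation: [0.476, 3.105, -0.001]
force: [-0.0, 0.0, -0.4]
width: 0.0853
gripper_force: 0.0
time: 3.3
tool_pos: [0.5241, 0.2373, 0.2313]
orientation: [0.0, -3.142, 0.001]
force: [-0.0, 0.6, -1.0]
width: 0.0852
gripper_force: 0.0
cam [0.445 0.237 0.374]
tongs_grip top 0.41 [199.3 215.2] [0.526 0.234 0.012]
[{'extent': [221.6, 46.2, 303.0, 264.6], 'p': 0.57}, {'extent': [0.9, 203.4, 96.7, 302.3], 'p': 0.25}]
tongs_heads top 0.46 [198.3 185.3] [0.652 0.246 0.012]
[{'extent': [218.3, 46.2, 299.1, 261.4], 'p': 0.56}]
tongs_left wrist 0.89 [261.3  81.7] [0.439 0.244 0.   ]
[{'extent': [267.0, 81.4, 299.8, 265.0], 'p': 0.7}]
tongs_right wrist 0.77 [262.9  79.6] [0.437 0.246 0.   ]
tongs_right top 0.68 [311.2 196.1] [ 0.62  -0.228  0.   ]
[{'extent': [219.0, 79.2, 255.7, 267.1], 'p': 0.58}]
bowl_rim wrist 0.91 [ 5.5 91.5] [ 0.449 -0.003  0.05 ]
bowl_rim wrist 0.86 [222.6 340.9] [0.746 0.197 0.05 ]
bowl_rim wrist 0.71 [ 40.  258.9] [ 0.631 -0.008  0.05 ]
bowl_rim top 0.8 [256.  233.6] [ 0.453 -0.     0.05 ]
bowl_rim top 0.68 [258.3 191.1] [ 0.625 -0.006  0.05 ]
bowl_rim top 0.68 [210.7 160.4] [0.751 0.195 0.05 ]
[{'extent': [1.1, 205.8, 97.0, 301.9], 'p': 0.87}, {'extent': [175.1, 292.3, 271.8, 363.7], 'p': 0.66}, {'extent': [0.0, 24.4, 78.5, 153.3], 'p': 0.58}]
```

View pics/w1.png

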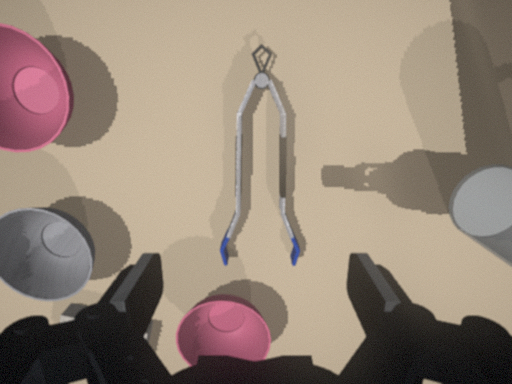

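The wrist view shows the tongs with pivot (262,80) and head tips (224,263) and (296,263). The straight arms are at columns 239 and 285, rows 117–198. The steel bowl is grey at (43,255), and both pink ones are distinct from it.

```bash
python3 - <<'E'
from h import *
np.set_printoptions(precision=4,suppress=True)
im=viewer.get_image("wrist")
for n,p,z in [("pivot",(262,80),.024),("tipR",(224,263),.012),("tipL",(296,263),.012),("R0",(239,117),.024),("R1",(238,205),.024),("L0",(285,117),.024),("L1",(283,200),.024)]: print(n,atz(im,p,z))
f=im["frame"];c=f[35:275,200:320];cv2.imwrite("pics/w2.png",cv2.resize(c,None,fx=2.5,fy=2.5,interpolation=cv2.INTER_CUBIC)[...,::-1])
print(readout.get_state()["tool_pos"])
E
```

```text
pivot [0.4375 0.2459 0.024 ]
tipR [0.6581 0.1995 0.012 ]
tipL [0.6579 0.2915 0.012 ]
R0 [0.4748 0.2217 0.024 ]
R1 [0.5747 0.2192 0.024 ]
L0 [0.4747 0.2707 0.024 ]
L1 [0.5684 0.2713 0.024 ]
[0.524  0.2388 0.2313]
```

View pics/w2.png

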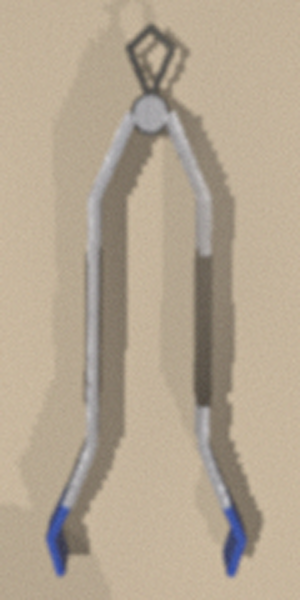

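```bash
python3 - <<'E'
from h import *
im=viewer.get_image("wrist")
for h in (-.013,0,.006,.013,.02):
  print(h,[proj(im,(.524+dx,.2388+s*.0427,.2313+h)).round(0) for s in(-1,1) for dx in (-.011,.011)])
E
python3 -m crank '[[-0.27,0.22,0.5,0,0,0,1],[0,0,1,0,0,0,1],[0,0,1,0,0,0,1],[0,0,1,0,0,0,1],[0,0,1,0,0,0,1],[0,0,0.9,0,0,0,1],[0,0,0.6,0,0,0,1],[0,0,0.3,0,0,0,1],[0,0,0,0,0,0,1]]'
```

```text
-0.013 [array([174., 223.]), array([177., 260.]), array([336., 223.]), array([333., 260.])]
0 [array([168., 234.]), array([171., 273.]), array([343., 234.]), array([339., 273.])]
0.006 [array([164., 239.]), array([168., 280.]), array([346., 239.]), array([342., 280.])]
0.013 [array([160., 246.]), array([164., 288.]), array([350., 246.]), array([346., 288.])]
0.02 [array([156., 254.]), array([160., 297.]), array([355., 254.]), array([350., 298.])]
time: 5.15
tool_pos: [0.5313, 0.2451, 0.0411]
orientation: [0.001, -3.139, 0.001]
force: [-0.3, -0.0, 0.6]
width: 0.0856
gripper_force: 0.0
```

```bash
python3 -m crank '[[0,0,0.5,0,0,0,1],[0,0,0.45,0,0,0,1],[0,0,0.3,0,0,0,1],[0,0,0,0,0,0,0.75],[0,0,0,0,0,0,0.65],[0,0,0,0,0,0,0.6],[0,0,0,0,0,0,0.6],[0,0,0,0,0,0,0.6],[0,0,0,0,0,0,0.6],[0,0,0,0,0,0,0.6]]' 25
python3 - <<'E'
from h import *
np.set_printoptions(precision=3,suppress=True)
im=viewer.get_image("wrist");cv2.imwrite("pics/w3.png",im["frame"][...,::-1])
s=readout.get_state();print(s["width"],s["gripper_force"],s["force"])
E
```

```text
time: 6.15
tool_pos: [0.5326, 0.2457, 0.0053]
orientation: [-0.001, 3.141, 0.001]
force: [-0.6, 0.3, 4.1]
width: 0.0516
gripper_force: 6.8
0.051261422348191234 6.8571871519088745 [ 0.005 -0.463  3.386]
```

View pics/w3.png

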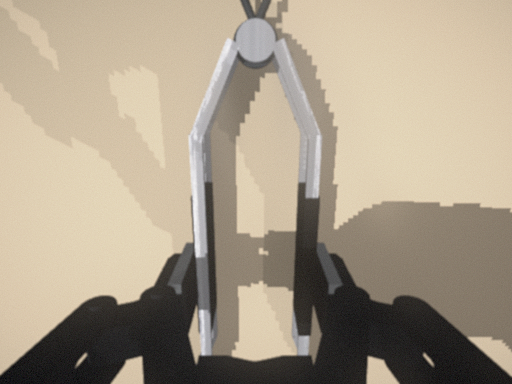

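The tongs are gripped at 51 mm, centred, with the pads on the black grips. Next I lift and move to a spot with a view of the buns.

```bash
python3 -m crank '[[0,0,-0.2,0,0,0,0.6],[0,0,-0.5,0,0,0,0.6],[0,0,-0.8,0,0,0,0.6],[0,0,-0.8,0,0,0,0.6],[0,0,-0.8,0,0,0,0.6],[0,0,-0.8,0,0,0,0.6],[0,0,-0.8,0,0,0,0.6],[0,0,-0.8,0,0,0,0.6],[0,0,-0.7,0,0,0,0.6],[0,-0.3,-0.4,0,0,0,0.6],[0.1,-0.6,0,0,0,0,0.6],[0.1,-0.8,0,0,0,0,0.6]]'
python3 -m crank '[[0.1,-0.9,0,0,0,0,0.6],[0.1,-0.9,0,0,0,0,0.6],[0.1,-0.9,0,0,0,0,0.6],[0.1,-0.9,0,0,0,0,0.6],[0.1,-0.9,0,0,0,0,0.6],[0.1,-0.9,0,0,0,0,0.6],[0.1,-0.9,0,0,0,0,0.6],[0.1,-0.9,0,0,0,0,0.6],[0.1,-0.9,0,0,0,0,0.6],[0,-0.6,0,0,0,0,0.6],[0,-0.3,0,0,0,0,0.6],[0,0,0,0,0,0,0.6]]'
python3 - <<'E'
from h import *
np.set_printoptions(precision=3,suppress=True)
ims={n:viewer.get_image(n) for n in("wrist","top","scene")}
im=ims["wrist"];cv2.imwrite("pics/w4.png",im["frame"][...,::-1])
s=readout.get_state();print(s["width"],s["gripper_force"],s["force"],s["tool_pos"])
Z=dict(tongs_grip=.19,tongs_heads=.19,brown_bun_center=.025,white_bun_center=.025,tray=0,bowl_rim=.05)
for k,z in Z.items():
    for n in ims:
        for r in models.landmark_of(ims[n],k)[:2]: print(k,n,round(r["p"],2),np.round(r["position"],1),atz(ims[n],r["position"],z))
E
```

```text
time: 7.4
tool_pos: [0.5253, 0.1932, 0.2024]
orientation: [0.003, -3.141, 0.0]
force: [0.7, 0.2, -2.2]
width: 0.0514
gripper_force: 6.3
time: 8.6
tool_pos: [0.498, -0.0778, 0.2019]
orientation: [-0.004, -3.14, 0.001]
force: [0.0, 0.6, -1.3]
width: 0.0514
gripper_force: 6.3
0.051363182043061256 6.269050911068916 [ 1.053  1.113 -1.438] [ 0.499 -0.075  0.202]
tongs_grip scene 0.58 [217.2 140.8] [ 0.479 -0.067  0.19 ]
tongs_heads scene 0.75 [222.2 166.3] [ 0.576 -0.074  0.19 ]
tongs_heads scene 0.32 [197.9 217.2] [ 0.722 -0.168  0.19 ]
brown_bun_center wrist 0.9 [ 80.2 279.8] [ 0.628 -0.279  0.025]
brown_bun_center top 0.59 [321.9 190.6] [ 0.64  -0.269  0.025]
brown_bun_center scene 0.76 [163.9 228.4] [ 0.624 -0.269  0.025]
white_bun_center wrist 0.58 [167.2 268.6] [ 0.614 -0.178  0.025]
white_bun_center scene 0.63 [196.6 217.7] [ 0.612 -0.171  0.025]
tray wrist 0.96 [132.8 267.3] [ 0.627 -0.227  0.   ]
tray top 0.97 [310.6 195.9] [ 0.621 -0.226  0.   ]
tray scene 0.98 [180.7 231.8] [ 0.633 -0.225  0.   ]
bowl_rim wrist 0.56 [337.3 123.7] [ 0.45  -0.004  0.05 ]
bowl_rim top 0.94 [260.7 188.2] [ 0.638 -0.015  0.05 ]
bowl_rim top 0.93 [207.9 160.2] [0.751 0.206 0.05 ]
bowl_rim scene 0.8 [236.9 160.7] [ 0.447 -0.007  0.05 ]
bowl_rim scene 0.77 [254. 202.] [0.618 0.004 0.05 ]
```

View pics/w4.png

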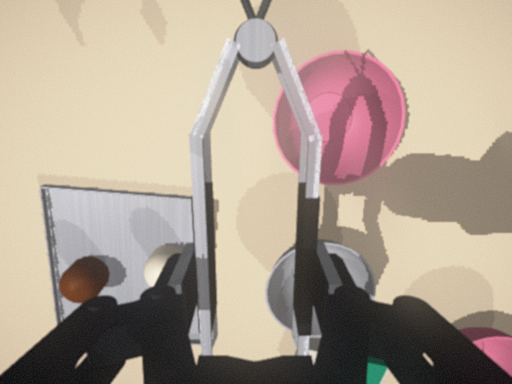

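The wrist view has the tongs unchanged in the hand (pivot 256,42). The brown bun is at (84,280), the white one at (165,265), the near tray edge runs (42,186)–(193,197), and the grey bowl is under the right arm at (320,285). I'll refine the bun position by colour and use an enlarged crop to confirm it.

```bash
python3 - <<'E'
from h import *
np.set_printoptions(precision=4,suppress=True)
rs=[];crops=[]
P={"wrist":(84,280),"top":(322,193),"scene":(163,229)}
for n in P:
    im=viewer.get_image(n);f=im["frame"];hsv=cv2.cvtColor(f,cv2.COLOR_RGB2HSV)
    m=((hsv[...,0]<16)&(hsv[...,1]>130)&(hsv[...,2]>25)).astype(np.uint8)
    c=P[n];k,l,st,ce=cv2.connectedComponentsWithStats(m)
    near=[i for i in range(1,k) if st[i,4]>15]
    i=min(near,key=lambda i:np.hypot(*(ce[i]-c)));x,y,w,h,a=st[i]
    ctr=(x+(w-1)/2,y+(h-1)/2);print(n,st[i],ce[i],ctr,atz(im,ctr,.025));rs.append(ray(im,ce[i]))
    if n=="wrist":
        a,b=atz(im,(42,186),.01),atz(im,(193,197),.01);print("edge",a,b,"yaw",np.degrees(np.arctan2(*(b-a)[:2]))); a=atz(im,(58,320),.01);print("left edge pt",a)
        c=f[180:345,0:220]
        q=cv2.resize(c,None,fx=2.5,fy=2.5)
    if n=="scene": q2=cv2.resize(f[190:270,140:290],None,fx=3,fy=3)
b=np.zeros((q.shape[0]+q2.shape[0],max(q.shape[1],q2.shape[1]),3),np.uint8)
b[:q.shape[0],:q.shape[1]]=q;b[q.shape[0]:,:q2.shape[1]]=q2;b=b[:600]
b=cv2.resize(b,None,fx=.9,fy=.9);cv2.imwrite("pics/w5.png",b[...,::-1])
print(tri(rs),[atz_ for atz_ in [(o+d*(.025-o[2])/d[2]) for o,d in rs]])
E
```

```text
wrist [ 58 267  39  33 771] [ 73.9053 284.5811] (np.float64(77.0), np.float64(283.0)) [ 0.6356 -0.2814  0.025 ]
edge [ 0.5229 -0.3084  0.01  ] [ 0.5354 -0.1441  0.01  ] yaw 4.323405883008925
left edge pt [ 0.6999 -0.3243  0.01  ]
top [319 190  10   8  64] [323.75   193.6562] (np.float64(323.5), np.float64(193.5)) [ 0.6274 -0.2752  0.025 ]
scene [155 223  16  17 202] [162.1485 230.9059] (np.float64(162.5), np.float64(231.0)) [ 0.632  -0.2746  0.025 ]
[ 0.6305 -0.2769  0.0299] [array([ 0.6378, -0.2854,  0.025 ]), array([ 0.6268, -0.2762,  0.025 ]), array([ 0.6315, -0.2755,  0.025 ])]
```

View pics/w5.png

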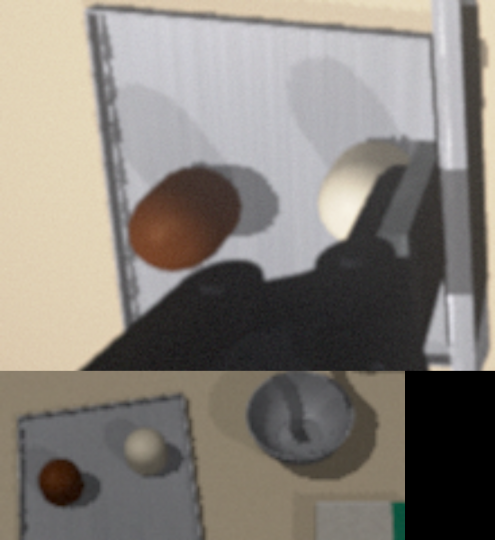

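The enlarged crop confirms it: the dark brown bun is on the tray's outer side, the white one nearer the bowl, and the bowl is grey steel. The brown bun is at about (0.629, −0.275), so I move over it and check.

```bash
python3 -m crank '[[-0.05,-0.3,0,0,0,0,0.6],[-0.1,-0.7,0,0,0,0,0.6],[-0.1,-0.9,0,0,0,0,0.6],[-0.1,-0.9,0,0,0,0,0.6],[-0.1,-0.9,0,0,0,0,0.6],[-0.1,-0.9,0,0,0,0,0.6],[-0.1,-0.9,0.2,0,0,0,0.6],[-0.1,-0.7,0.5,0,0,0,0.6],[-0.1,-0.4,0.7,0,0,0,0.6],[0,-0.05,0.7,0,0,0,0.6],[0,0,0.5,0,0,0,0.6],[0,0,0.2,0,0,0,0.6]]'
python3 -m crank '[[0,0,0,0,0,0,0.6],[0,0,0,0,0,0,0.6],[0,0,0,0,0,0,0.6]]'
python3 - <<'E'
from h import *
np.set_printoptions(precision=4,suppress=True)
s=readout.get_state();p=np.array(s["tool_pos"]);print(p,s["orientation"])
Rm=Ro.from_rotvec(s["orientation"]).as_matrix()
out=[]
for n,c in(("top",(322,190)),("scene",(165,215))):
    im=viewer.get_image(n);f=im["frame"]
    x0,y0=c[0]-40,c[1]-40
    q=cv2.resize(f[y0:y0+80,x0:x0+80],(400,400),interpolation=cv2.INTER_CUBIC)
    H=p+np.array([.105,0,.0067])
    for X,col in((H,(0,255,0)),((.629,-.275,.025),(255,255,0)),(H+[.021,.045,0],(0,255,255)),(H+[.021,-.045,0],(0,255,255))):
        u=(proj(im,X)-[x0,y0])*5+2; cv2.drawMarker(q,tuple(int(v) for v in u),col,cv2.MARKER_CROSS,10,1)
    out.append(q)
cv2.imwrite("pics/c6.png",np.hstack(out)[...,::-1])
E
```

```text
time: 11.0
tool_pos: [0.5238, -0.2748, 0.1168]
orientation: [0.001, -3.139, -0.002]
force: [0.2, 0.2, -0.3]
width: 0.0513
gripper_force: 6.3
time: 11.3
tool_pos: [0.5261, -0.2752, 0.12]
orientation: [-0.002, 3.14, -0.001]
force: [0.2, -0.6, -0.9]
width: 0.0511
gripper_force: 6.3
[ 0.5261 -0.2752  0.12  ] [-0.0023  3.1397 -0.0014]
```

View pics/c6.png

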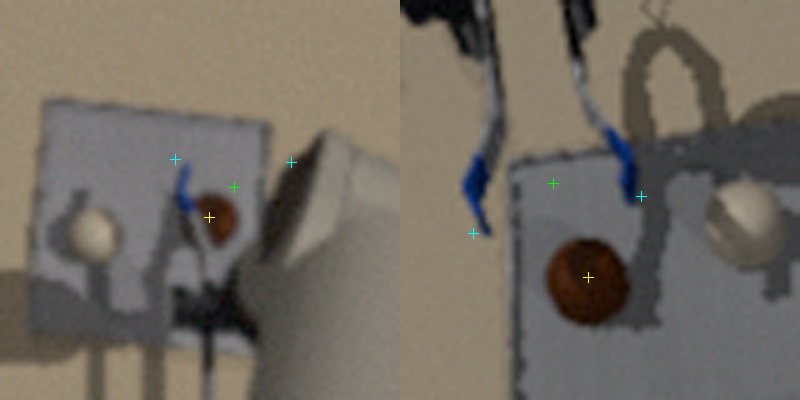

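In the scene view, the heads' mid-point matches my model, the bun mark (588,277) sits on the bun, and the white bun is well clear at (747,222). Next I descend around the brown bun.

```bash
python3 -m crank '[[0.03,-0.04,0.4,0,0,0,0.6],[0.03,-0.02,0.7,0,0,0,0.6],[0,0,0.7,0,0,0,0.6],[0,0,0.5,0,0,0,0.6],[0,0,0.4,0,0,0,0.6],[0,0,0.35,0,0,0,0.6],[0,0,0.2,0,0,0,0.6],[0,0,0.1,0,0,0,0.6],[0,0,0,0,0,0,0.6],[0,0,0,0,0,0,0.6]]'
python3 - <<'E'
from h import *
np.set_printoptions(precision=4,suppress=True)
s=readout.get_state();p=np.array(s["tool_pos"]);print(p,s["force"],s["width"],s["gripper_force"])
im=viewer.get_image("scene");f=im["frame"]
q=cv2.resize(f[185:260,130:230],(800,600),interpolation=cv2.INTER_CUBIC)
for X,c in ((p+[.105,0,.0067],(0,255,0)),((.629,-.275,.025),(255,255,0))):
    u=(proj(im,X)-[130,185])*8+4; cv2.drawMarker(q,tuple(int(v) for v in u),c,cv2.MARKER_CROSS,14,1)
cv2.imwrite("pics/c7.png",q[...,::-1])
E
```

```text
time: 12.4
tool_pos: [0.5238, -0.2772, 0.0188]
orientation: [-0.001, 3.141, -0.001]
force: [-1.1, -0.5, -0.8]
width: 0.0513
gripper_force: 6.3
[ 0.5238 -0.2772  0.0188] [-1.08   -0.4652 -0.8314] 0.051267222141753346 6.26711793243885
```

View pics/c7.png

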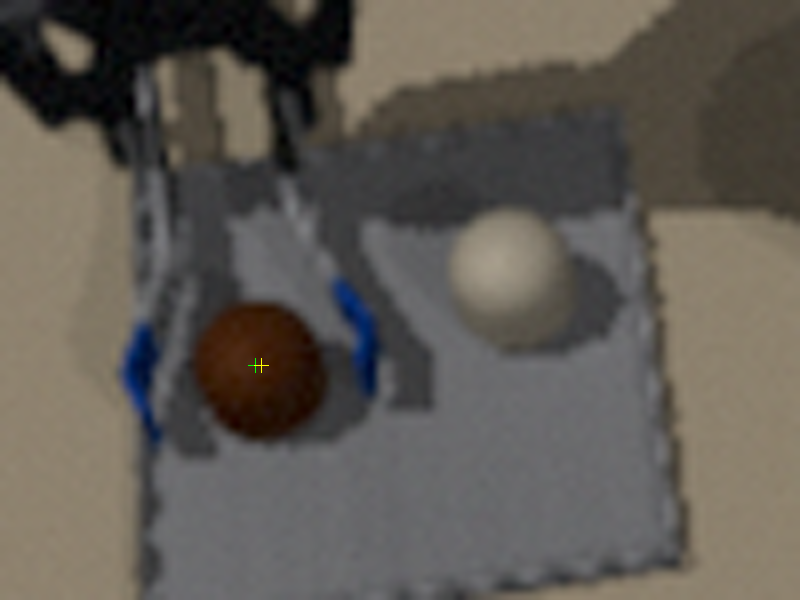

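The bun (262,368) sits midway between the two blue heads and the white bun is clear. Now I close.

```bash
python3 -m crank '[[0,0.03,-0.03,0,0,0,0.56],[0,0,-0.03,0,0,0,0.52],[0,0,-0.02,0,0,0,0.48],[0,0,0,0,0,0,0.45],[0,0,0,0,0,0,0.42],[0,0,0,0,0,0,0.38],[0,0,0,0,0,0,0.3],[0,0,0,0,0,0,0.2],[0,0,0,0,0,0,0.1],[0,0,0,0,0,0,0.1],[0,0,0,0,0,0,0.1],[0,0,0,0,0,0,0.1]]' 40
```

```text
time: 13.65
tool_pos: [0.5233, -0.276, 0.0207]
orientation: [-0.001, 3.142, -0.0]
force: [0.1, 1.0, -1.2]
width: 0.0353
gripper_force: 41.0
```

```bash
python3 -m crank '[[0,0,-0.1,0,0,0,0.1],[0,0,-0.2,0,0,0,0.1],[0,0,-0.3,0,0,0,0.1],[0,0,-0.5,0,0,0,0.1],[0,0,-0.6,0,0,0,0.1],[0,0,-0.6,0,0,0,0.1],[0,0,-0.6,0,0,0,0.1],[0,0,-0.6,0,0,0,0.1],[0,0,-0.6,0,0,0,0.1],[0,0,-0.4,0,0,0,0.1],[0,0,-0.2,0,0,0,0.1],[0,0,0,0,0,0,0.1]]'
python3 - <<'E'
from h import *
np.set_printoptions(precision=4,suppress=True)
s=readout.get_state();p=np.array(s["tool_pos"]);print(p,s["force"],s["width"],s["gripper_force"])
im=viewer.get_image("scene");f=im["frame"]
u=(proj(im,p+[.105,0,.0067])).astype(int);print(u)
x0,y0=u[0]-50,u[1]-35
q=cv2.resize(f[y0:y0+75,x0:x0+100],(600,450),interpolation=cv2.INTER_CUBIC)
cv2.imwrite("pics/c8.png",q[...,::-1])
for k in range(3): 
    n=("top","scene","wrist")[k]; m=viewer.get_image(n)
    for r in models.landmark_of(m,"bowl_rim"): print(n,round(r["p"],2),r["position"],atz(m,r["position"],.05))
E
```

```text
time: 14.85
tool_pos: [0.5238, -0.2762, 0.1629]
orientation: [-0.001, 3.14, -0.001]
force: [-0.0, 0.2, -1.9]
width: 0.0355
gripper_force: 40.9
[ 0.5238 -0.2762  0.1629] [-0.0442  0.2328 -1.8811] 0.035509966685030134 40.922641415381804
[151 201]
top 0.89 [260.5, 189.4] [ 0.6327 -0.0143  0.05  ]
top 0.88 [208.5, 163.4] [0.7375 0.2031 0.05  ]
top 0.75 [256.6, 233.3] [ 0.4545 -0.0028  0.05  ]
scene 0.91 [254.1, 203.8] [0.6248 0.0028 0.05  ]
scene 0.85 [237.5, 163.0] [ 0.4574 -0.0075  0.05  ]
scene 0.83 [329.7, 222.9] [0.7456 0.195  0.05  ]
```

View pics/c8.png

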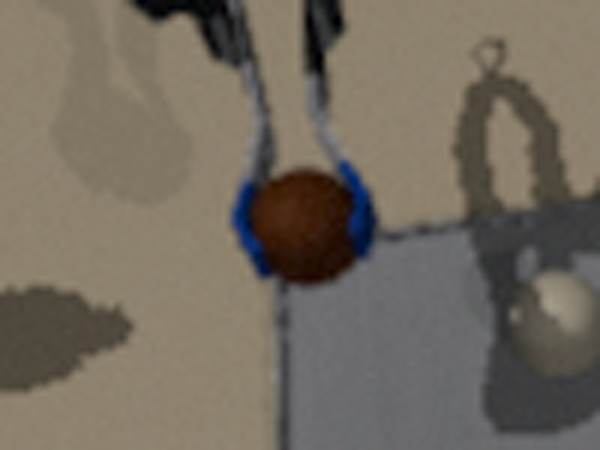

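The bun is held in the blue heads, off the tray (305,225 in the crop), and the white bun is undisturbed. I carry it to the bowl at about (0.627, −0.006).

```bash
python3 -m crank '[[0,0.2,0,0,0,0,0.1],[0,0.4,0,0,0,0,0.1],[0,0.6,0,0,0,0,0.1],[0,0.8,0,0,0,0,0.1],[0,0.8,0,0,0,0,0.1],[0,0.8,0,0,0,0,0.1],[0,0.8,0,0,0,0,0.1],[0,0.8,0,0,0,0,0.1],[0,0.8,0,0,0,0,0.1],[0,0.8,0,0,0,0,0.1],[0,0.8,0,0,0,0,0.1],[0,0.6,0,0,0,0,0.1]]'
python3 -m crank '[[0.03,0.4,0,0,0,0,0.1],[0.02,0.25,0,0,0,0,0.1],[0,0.1,0,0,0,0,0.1],[0,0.05,0,0,0,0,0.1],[0,0,0,0,0,0,0.1],[0,0,0,0,0,0,0.1],[0,0,0,0,0,0,0.1],[0,0,0,0,0,0,0.1],[0,0,0,0,0,0,0.1],[0,0,0,0,0,0,0.1]]'
python3 - <<'E'
from h import *
np.set_printoptions(precision=4,suppress=True)
s=readout.get_state();p=np.array(s["tool_pos"]);print(p,s["force"],s["width"],np.abs(s["qd"]).max())
out=[];H=p+[.105,0,.005]
for n in("top","scene"):
    im=viewer.get_image(n);f=im["frame"]
    c=proj(im,(.627,-.006,.05)).astype(int);x0,y0=c-40
    q=cv2.resize(f[y0:y0+80,x0:x0+80],(400,400),interpolation=cv2.INTER_CUBIC)
    for X,col in((H,(0,255,0)),((.627,-.006,.05),(255,255,0))):
        u=(proj(im,X)-[x0,y0])*5+2; cv2.drawMarker(q,tuple(int(v) for v in u),col,cv2.MARKER_CROSS,10,1)
    for a in np.linspace(0,6.28,30):
        u=(proj(im,(.627+.06*np.cos(a),-.006+.06*np.sin(a),.05))-[x0,y0])*5+2;cv2.circle(q,tuple(int(v) for v in u),1,(255,0,255),-1)
    out.append(q)
cv2.imwrite("pics/c9.png",np.hstack(out)[...,::-1])
E
```

```text
time: 16.4
tool_pos: [0.5226, -0.0268, 0.1618]
orientation: [-0.005, 3.142, 0.001]
force: [0.1, 0.3, -1.3]
width: 0.0355
gripper_force: 40.9
time: 17.4
tool_pos: [0.5216, -0.0061, 0.1617]
orientation: [-0.001, 3.142, -0.0]
force: [-0.4, -0.1, -1.1]
width: 0.0357
gripper_force: 40.9
[ 0.5216 -0.0061  0.1617] [-0.427  -0.1391 -1.1311] 0.03571941933949343 0.003593250356457805
```

View pics/c9.png

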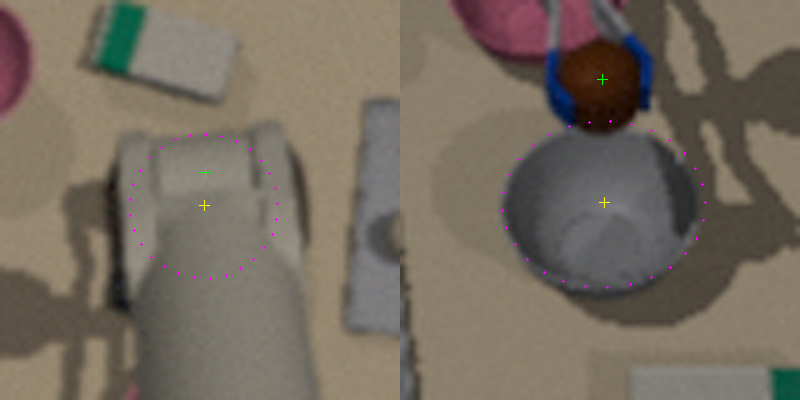

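The predicted rim ring fits the steel bowl to within about 3 mm, and the bun is held still over its middle, well above the rim. Handing in.

```bash
python3 -c "
from workcell import ticket
print(ticket.close_job())"
```

```text
the job is handed in; nothing more can be done
None
```

I handed the job in at about 17.5 s with the brown bun held still in the tongs' blue heads, roughly 9 cm above the rim over the middle of the steel bowl; the fingers held only the tongs, and the last pictures showed nothing else moved.

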